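# Find the pink clay stamp

## Task

The pink stamp is shut away in one of the three wooden boxes on the plywood board. Open one box after another, sliding its lid away from the robot, until you find it, then take it out and stand it upright in the middle of the pink stamp pad, setting it down rather than dropping it. Leave it standing there by itself; opened lids may stay open.

Things in the scene. Friction and masses are not known exactly. Their poses are not given: they have to be found in the camera images.
- board: Plywood board, 150 (x) by 360 (y) by 12 mm, on the table, with 3 pale wooden boxes at y = +112, 0, -112 mm, x = 0. Origin: centre of its underside, z up. Boxes: 104 mm square outside, 96 inside; inner floor 16 mm, rim 62 mm above the origin. Each holds one upright stamp (pink, blue, green in any order), x -12 to 0 mm, y within 6 mm of the box centre. Board's +x leads away from the robot.
- bar_b (a point): Top centre of the dark bar on the middle box's lid; axes as the board's. The 3 lids are alike: brown, 104 mm square, top 67.5 mm above the board's underside, shut at the start; each only slides, 88 mm along the board's +x, friction 1 to 2 N, and stays put. Bar: mid-lid, 14 (x) by 50 (y) by 20 mm high, over the box's centre when shut. An open lid clears the inside from x = -48 to +36 mm.
- stamp_pink: The wanted clay stamp, standing in one of the boxes: a pale wooden foot, 30 mm diameter and 8 mm high, with an upright pink cylindrical grip above it, 22 mm diameter, from 8 to 42 mm height. About 50 g. Origin: centre of the underside of its foot; z runs up through the grip.
- pad_pink: The pink stamp pad, fixed to the table: a white tin 88 mm square and 12 mm high with a flat pink felt, 78 mm square, whose top is 16 mm above the origin. Origin: centre of its underside, z up. A blue and a green pad of the same shape lie near it.
Things that resemble listed ones, but are neither listed nor needed, are in the scene too. Leave any grey or orange look-alike of the pad_pink alone.

How it is judged:
On the way:
1. the pink stamp has been lifted out of its box (z of stamp_pink in the frame of board above 0.062 m), for 0.1 s.
At the end, for the whole second after the job is handed in: the pink stamp stands upright (within 10 degrees) and at rest on the felt of the pink pad, its centre within 28 mm of the pad's centre along each side of the pad (x of stamp_pink in the frame of pad_pink between -0.028 and 0.028 m and y of stamp_pink in the frame of pad_pink between -0.028 and 0.028 m and z of stamp_pink in the frame of pad_pink between 0.012 and 0.02 m and angle between stamp_pink's own z axis and vertical below 0.17 rad and linear speed of stamp_pink below 0.02 m/s); the robot touches nothing.
It fails at once if the pink stamp was dropped (it fell freely by more than about 15 mm) (contact force between stamp_pink and anything else below 0.01 N and linear speed of stamp_pink above 0.55 m/s).
It also fails if it takes over 61 s, if anything falls off the work surface, if the arm or the gripper's body presses on something with over 40 N, if the wrist force passes 120 N, or if a joint passes its speed limit or range.

## Robot

A 6-joint arm with a two-finger parallel gripper is mounted at the origin on the work surface. World frame = base frame: x ahead of the robot, y to its left, z up, the work surface at z = 0. Lengths are in m, angles in rad, forces in N, time in s.
With the tool pointing down it reaches from about 0.325 to 0.925 m from the base axis. Payload 3.1 kg.
Tool frame: the origin (TCP) lies between the finger pads; the fingertips stand 8 mm ahead of it and the grasp point (between the pads) lies 11 mm behind it (manip.tip_reach is the distance from the TCP to the fingertips, in m); z points along the fingers, y is the direction in which the jaws open and shut (so a half turn about z gives the same grasp; the last joint's range is limited). The gripper opens to 85 mm and grips with 20 to 120 N. Pads are 22 mm wide; open, the fingers measure 114 mm over their backs; the gripper's body (76 mm by 85 mm) begins 54 mm behind the grasp point. The pads swing forward as they close: fully open they stand 13 mm farther back than shut.
Start: joints at [1.162, 0.217, 1.613, -0, 1.311, -0.112], TCP at [0.183, 0.598, 0.239] pointing down, gripper open.
Joint ranges: [-2.75, 2.75], [-0.78, 2.1], [0.31, 2.55], [-1.13, 4.27], [0.13, 2.63], [-2.58, 2.58]. Speed limits (rad/s): [2.79, 2.79, 3.14, 3.14, 3.14, 3.14].

## Interface

Orientations are given as a 3x3 rotation matrix whose columns are the frame's x, y, z axes.
In Python, from workcell import manip gives the robot as it stands.
- The arm moves only by the shell command python3 -m jog 'ROWS' [FORCE]. ROWS is text: rows parted by semicolons, each of 7 numbers parted by spaces: the turn, a rotation vector about the tool's x, y, z in degrees, then the shift along the tool's x, y, z in mm, then the finger opening in mm, from 0 to 85.4. In form: rx ry rz x y z fingers; .... A call has 1 to 8 rows; each row is the pose to reach, as a shift and turn from the pose commanded when the call began, along the tool's axes at that moment; what a row does not reach only later rows make up. A row lasts 1/8 s, in which the tool goes at most 62.5 mm and 10.7 degrees, less where a joint would pass 70% of its speed; a pose out of reach is approached as far as the arm can. A call with a gripper value outside its range is refused whole. The fingers move at their own pace and stop on an object; FORCE is the grip in N (left out, the last holds). Time passes only in rows, so rows that repeat a pose let the fingers close. It gives the time, the measured TCP pose, the force and the opening at its end, in the units of the state.
- manip.sense(): the state, without advancing time (a new reading comes with each control period).
- manip.camera(name): name is "side" or "top" or "wrist"; returns a dict with "frame" (420x560x3 uint8, red, green, blue), "K" (3x3 intrinsics, pixels), "T" (4x4, takes a point from camera to world coordinates); the wrist camera has in their place "mount" (4x4, takes a point from camera to tool coordinates, whose origin is the TCP and whose axes are the flange's). Camera axes: x right, y up, looking along -z (the intrinsics and any distortion apply to the point x, -y, -z); pixel columns grow to the right and rows downward; lengths in m; the calibration is good to about 2 mm. A picture is of the moment at which its call begins: read the wrist's pose just before it. There is no depth.
- manip.hand_in(): hands the job in, once; it reports no verdict.
The state is a dict: "clock": time; "qpos": joint angles; "joint_velocities": joint speeds; "tau": joint torques, N m; "tool_pos": TCP position; "ee_rot": TCP orientation; "force": force on the tool from outside, world axes, zero at the start; "wrist_torque": the same for the moment, N m; "gripper_width": finger opening in m.
Only numpy, scipy, OpenCV 4.12 (cv2) and the standard library are available. Lean on these libraries where they do the work, as an engineer would, in place of code of your own. Each camera call takes 0.05 s, during which the arm holds its last target.

## Working session

There is one attempt and no reset: what is moved stays moved. The work goes in short steps, Python scripts to look and compute and a shell command to move; the robot and the scene stay as the last step left them, time stands still between calls to the robot, and variables do not carry over. Pictures are saved under pics/ and viewed, and the job is handed in when it is done.

```bash
mkdir -p pics
python3 - <<'E'
from workcell import manip
import cv2,numpy as np
s=manip.sense();print(s)
for n in("top","side","wrist"):
    c=manip.camera(n);cv2.imwrite(f"pics/{n}0.png",c["frame"][:,:,::-1]);print(n,c["K"].tolist(),{k:np.round(v,4).tolist() for k,v in c.items() if k in("T","mount")},[k for k in c])
E
```

```text
{'clock': 0.0, 'qpos': array([ 1.16181196e+00,  2.17782312e-01,  1.61494395e+00, -3.41439762e-06,
        1.31124544e+00, -1.12193089e-01]), 'joint_velocities': array([ 5.43731242e-05, -3.38467710e-03, -1.45320623e-03,  1.06169680e-04,
       -2.69325726e-04, -9.17922975e-05]), 'tau': array([-2.09953851e-04, -3.96844482e+01, -3.03857481e+01, -2.29310126e-04,
        9.67626460e-03, -1.06446163e-05]), 'tool_pos': array([0.18244359, 0.59695484, 0.23794563]), 'ee_rot': array([[-9.56279945e-01,  2.92451325e-01, -9.43064822e-04],
       [ 2.92452728e-01,  9.56277487e-01, -2.18414520e-03],
       [ 2.63075500e-04, -2.36445613e-03, -9.99997170e-01]]), 'force': array([ 0.00915741, -0.0145709 ,  0.49626267]), 'wrist_torque': array([ 0.0055921 , -0.04443335, -0.04070941]), 'gripper_width': 0.08557457954062225}
top [[495.1643409155476, 0.0, 275.28878862625993], [0.0, 495.1643409155476, 214.19525229513258], [0.0, 0.0, 1.0]] {'T': [[0.0007, 0.9918, -0.1278, 0.2621], [-1.0, 0.001, 0.0024, 0.0842], [0.0025, 0.1278, 0.9918, 1.3613], [0.0, 0.0, 0.0, 1.0]]} ['frame', 'K', 'T']
side [[520.1283522170681, 0.0, 284.4641804491896], [0.0, 520.1283522170681, 216.75536241951582], [0.0, 0.0, 1.0]] {'T': [[0.8985, 0.2197, -0.38, -0.0783], [-0.4389, 0.4403, -0.7832, -0.941], [-0.0048, 0.8705, 0.4921, 0.7391], [0.0, 0.0, 0.0, 1.0]]} ['frame', 'K', 'T']
wrist [[296.142140344988, 0.0, 276.7557804032861], [0.0, 296.142140344988, 204.15892735349274], [0.0, 0.0, 1.0]] {'mount': [[0.0004, 0.9579, 0.287, 0.072], [1.0, -0.0002, -0.0005, -0.0003], [-0.0004, 0.287, -0.9579, -0.1353], [0.0, 0.0, 0.0, 1.0]]} ['frame', 'K', 'mount']
```

View pics/top0.png

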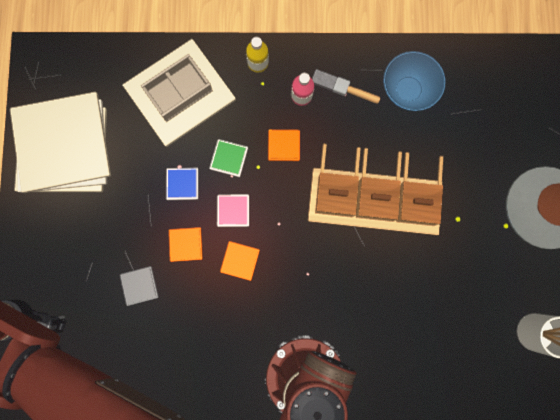

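View pics/side0.png

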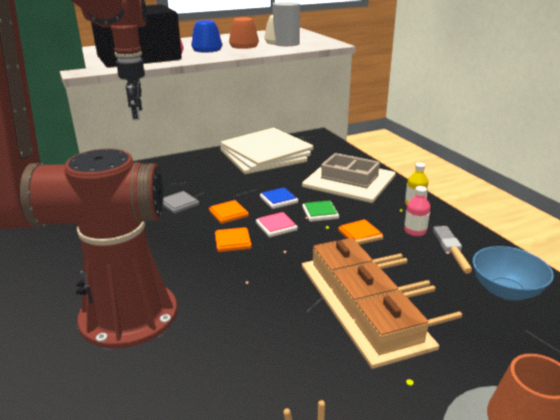

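View pics/wrist0.png

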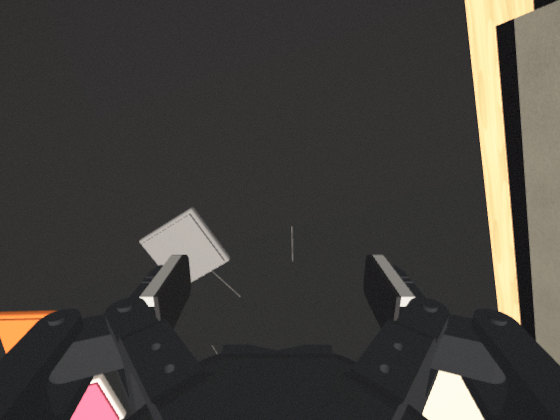

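The top view shows the pink pad at about (233,210) and the three dark bars at about (339,192), (381,197) and (424,201). Next I measure them.

```bash
cat > h.py <<'E'
import cv2,numpy as np
from workcell import manip
def ray(c,uv,z,T=None):
    T=c["T"] if T is None else T
    K=c["K"];d=np.array([(uv[0]-K[0,2])/K[0,0],-(uv[1]-K[1,2])/K[1,1],-1.])
    w=T[:3,:3]@d;o=T[:3,3];return o+w*(z-o[2])/w[2]
def comps(mask,amin=20):
    n,l,st,ce=cv2.connectedComponentsWithStats(mask.astype(np.uint8));return [(l==i,st[i],ce[i]) for i in range(1,n) if st[i][4]>=amin]
def toolT(s):
    T=np.eye(4);T[:3,:3]=s["ee_rot"];T[:3,3]=s["tool_pos"];return T
E
python3 - <<'E'
from h import *
c=manip.camera("top");f=c["frame"];h=cv2.cvtColor(f,cv2.COLOR_RGB2HSV)
m=(h[...,0]>155)&(h[...,0]<178)&(h[...,1]>90)&(h[...,2]>120)
for mm,st,ce in comps(m,200):
    r=cv2.minAreaRect(np.argwhere(mm)[:,::-1].astype(np.float32));print("pink",st,ce,r,ray(c,ce,.016))
roi=np.zeros(m.shape,bool);roi[182:210,322:440]=1
print(f[192,330:350].tolist())
v=f.max(2)
for th in(45,60,75):
  for mm,st,ce in comps((v<th)&roi,20):print(th,st,ce,ray(c,ce,.0875))
cv2.imwrite("pics/crop.png",cv2.resize(f[140:240,300:450,::-1],None,fx=5,fy=5,interpolation=cv2.INTER_NEAREST))
E
```

```text
pink [292  76  22  22 293] [302.35836177  87.52901024] ((302.3786315917969, 86.78901672363281), (21.66815185546875, 19.995519638061523), 8.746162414550781) [0.79733292 0.00454003 0.016     ]
pink [219 197  27  27 682] [232.42082111 209.54692082] ((232.0, 210.0), (26.0, 26.0), 90.0) [0.44817018 0.19852545 0.016     ]
[[123, 79, 48], [126, 80, 52], [131, 84, 57], [130, 82, 55], [127, 79, 50], [129, 81, 51], [127, 81, 51], [128, 80, 51], [131, 81, 53], [131, 83, 54], [128, 78, 48], [129, 79, 49], [127, 78, 50], [131, 82, 52], [129, 81, 48], [128, 78, 48], [129, 77, 52], [127, 80, 50], [142, 89, 53], [168, 106, 61]]
```

View pics/crop.png

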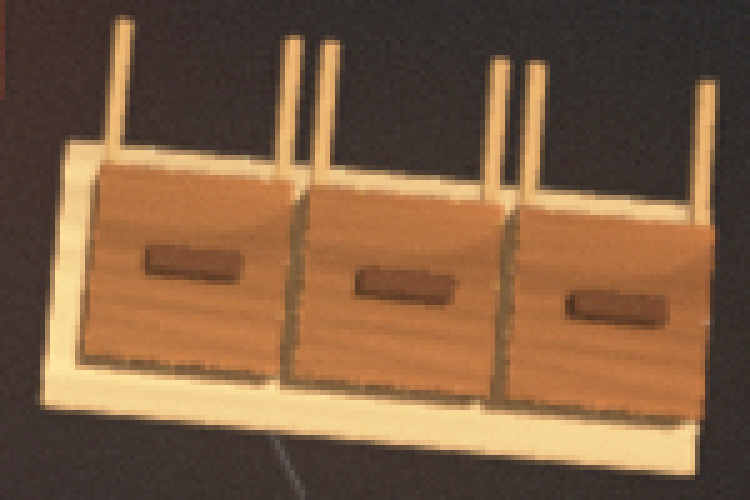

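The crop shows three shut lids with bars at crop (193,265), (404,287), (615,309), and the board yawed slightly (right end lower).

Run:
```python
from h import *
c=manip.camera("top");f=c["frame"]
roi=np.zeros(f.shape[:2],bool);roi[186:208,326:438]=1
P=[]
for mm,st,ce in comps((f[...,0]<148)&roi&(f[...,0]>f[...,2]+25),25):
    p=ray(c,ce,.0875);print(st,ce,p)
    if 60<st[4]<140:P.append(p)
P=np.array(P)
if len(P)==3:
    P=P[np.argsort(P[:,1])];d=P[2]-P[0];print("yaw",np.degrees(np.arctan2(-d[0],d[1])),np.linalg.norm(d),P[1])
m=(f[...,0]>150)&(f[...,1]>120);roi[:]=0;roi[165:240,300:446]=1
# felt edges
h=cv2.cvtColor(f,cv2.COLOR_RGB2HSV)
m=((h[...,0]>155)&(h[...,0]<178)&(h[...,1]>90)&(h[...,2]>120)).astype(np.uint8);m[:150]=0
k=max(cv2.findContours(m,0,2)[0],key=cv2.contourArea);print([ray(c,p[0],.016)[:2].round(4) for p in cv2.approxPolyDP(k,4,True)])
```

```text
[357 186   4  22  61] [358.40983607 196.        ] [ 0.47428194 -0.13553074  0.0875    ]
[399 186   5  22  65] [400.81538462 196.09230769] [ 0.47416236 -0.24615044  0.0875    ]
[328 189  21   8 131] [338.03816794 192.36641221] [ 0.4838275 -0.0825509  0.0875   ]
[371 193  21   8 131] [380.3740458  196.77862595] [ 0.47228995 -0.19277061  0.0875    ]
[413 197  21   9 140] [422.95 201.25] [ 0.46061883 -0.3034035   0.0875    ]
[array([0.4802, 0.2358]), array([0.411, 0.232]), array([0.4138, 0.1637]), array([0.4831, 0.1643])]
```

```bash
cat >> h.py <<'E'
yaw=np.arctan2(-(.0232),.2208); bx=np.array([np.cos(yaw),np.sin(yaw),0]);by=np.array([-np.sin(yaw),np.cos(yaw),0])
mid=np.array([.4723,-.1928,0])
R_t=np.array([-bx,by,[0,0,-1]]).T
def b2w(x,y,z):return mid+bx*x+by*y+np.array([0,0,z])
def plan(p,R=R_t):
    from scipy.spatial.transform import Rotation as Ro
    s=manip.sense();A=s["ee_rot"]
    print("turn deg",np.degrees(Ro.from_matrix(A.T@R).as_rotvec()).round(2),"shift mm",(1e3*A.T@(np.array(p)-s["tool_pos"])).round(1),"target",np.round(p,4),"t",s["clock"])
E
python3 - <<'E'
from h import *
print(manip.tip_reach,np.degrees(yaw))
plan(b2w(-.036,.111,.2))
plan([.4472,.1988,.2])
E
```

```text
0.008 -5.9981995110905855
turn deg [ -0.07  -0.02 -11.01] shift mm [-451.6 -568.7   39.2] target [ 0.4481 -0.0786  0.2   ] t 0.25
turn deg [ -0.07  -0.02 -11.01] shift mm [-369.6 -303.7   38.9] target [0.4472 0.1988 0.2   ] t 0.25
```

```bash
python3 -m jog '0 0 0 -30 -35 0 0; 0 0 0 -65 -80 0 0; 0 0 -2 -105 -125 0 0; 0 0 -4 -140 -175 5 0; 0 0 -6 -180 -220 10 0; 0 0 -8 -215 -265 15 0; 0 0 -10 -250 -310 20 0; 0 0 -11 -280 -350 25 0'; python3 -c "
from h import *
plan(b2w(-.036,.111,.2))"
```

```text
clock: 1.25
tool_pos: [0.3486, 0.1793, 0.2144]
ee_rot: [[-0.995, 0.104, 0.001], [0.104, 0.995, 0.0], [-0.001, 0.0, -1.0]]
force: [0.3, 0.1, -0.5]
gripper_width: -0.0002
turn deg [0.02 0.07 0.01] shift mm [-125.8 -246.2   14.5] target [ 0.4481 -0.0786  0.2   ] t 1.25
```

```bash
python3 -m jog '0 0 0 -25 -45 0 0; 0 0 0 -50 -90 5 0; 0 0 0 -75 -140 10 0; 0 0 0 -100 -190 14 0; 0 0 0 -120 -230 14 0; 0 0 0 -126 -246 14 0; 0 0 0 -126 -246 14 0; 0 0 0 -126 -246 14 0'
python3 - <<'E'
from h import *
plan(b2w(-.036,.111,.084))
s=manip.sense();c=manip.camera("wrist");cv2.imwrite("pics/w1.png",c["frame"][:,:,::-1])
E
```

```text
clock: 2.25
tool_pos: [0.4472, -0.0754, 0.2001]
ee_rot: [[-0.995, 0.103, -0.001], [0.103, 0.995, 0.001], [0.001, 0.001, -1.0]]
force: [0.8, 0.1, -0.1]
gripper_width: 0.0002
turn deg [ 0.05 -0.05  0.06] shift mm [ -1.4  -3.2 116.1] target [ 0.4481 -0.0786  0.084 ] t 2.25
```

View pics/w1.png

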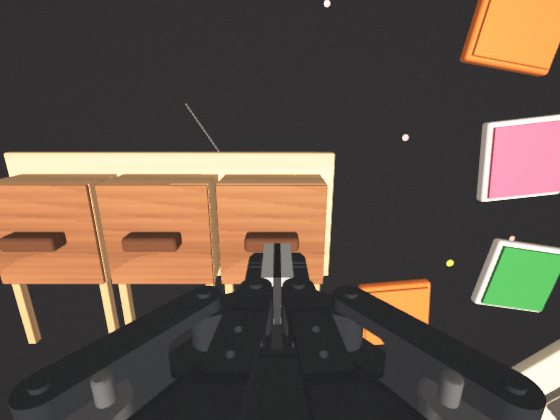

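The wrist view shows the fingers (277,260) just over the left lid's bar at (272,242). I check the bar position with a ray from this camera.

Run:
```python
from h import *
s=manip.sense();c=manip.camera("wrist");T=toolT(s)@c["mount"]
def b(p):
    d=p-mid;return [round(float(v)*1e3,1) for v in (d@bx,d@by)]
# top faces (approx) of bars and lid corners
for n,uv,z in [("barL near edge mid",(272,234),.0875),("barM",(152,234),.0875),("barR",(33,234),.0875),("lidL nearL",(219,176),.0675),("lidL nearR",(325,176),.0675),("tip",(277,278),.192)]:
    print(n,b(ray(c,uv,z,T)))
cv2.imwrite("pics/w1c.png",cv2.resize(c["frame"][140:300,200:340,::-1],None,fx=4,fy=4))
```

```text
barL near edge mid [-7.1, 109.8]
barM [-6.9, 1.7]
barR [-6.8, -105.3]
lidL nearL [-56.1, 61.0]
lidL nearR [-56.2, 158.3]
tip [-24.3, 114.1]
```

View pics/w1c.png

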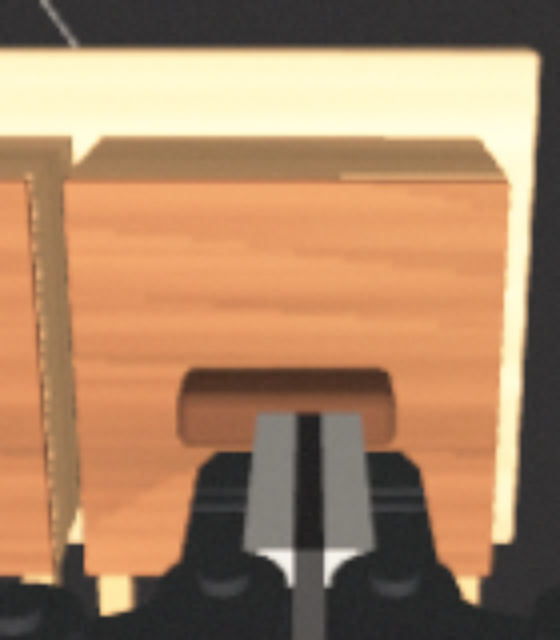

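```bash
python3 -m jog '0 0 0 -1 -3 40 0; 0 0 0 -1 -3 75 0; 0 0 0 -1 -3 100 0; 0 0 0 -1 -3 112 0; 0 0 0 -1 -3 115 0; 0 0 0 -1 -3 115 0; 0 0 0 -8 -3 115 0; 0 0 0 -16 -3 115 0' && python3 -c "
from h import *
plan(b2w(.068,.111,.084))"
```

```text
clock: 3.35
tool_pos: [0.4647, -0.0817, 0.0863]
ee_rot: [[-0.994, 0.105, 0.002], [0.105, 0.995, -0.001], [-0.002, -0.0, -1.0]]
force: [-0.0, -0.1, 0.3]
gripper_width: 0.0001
turn deg [-0.03  0.13 -0.01] shift mm [-87.1   1.4   2.5] target [ 0.5515 -0.0895  0.084 ] t 3.35
```

```bash
python3 -m jog '0 0 0 -8 0 0 0; 0 0 0 -20 0 0 0; 0 0 0 -33 0 0 0; 0 0 0 -46 0 0 0; 0 0 0 -59 0 0 0; 0 0 0 -72 0 0 0; 0 0 0 -83 0 0 0; 0 0 0 -87 0 0 0' && python3 -c "
from h import *
print(manip.sense()['force'])"
```

```text
clock: 4.35
tool_pos: [0.5506, -0.0906, 0.0852]
ee_rot: [[-0.995, 0.105, 0.0], [0.105, 0.995, -0.0], [-0.0, -0.0, -1.0]]
force: [-2.2, -0.3, 1.7]
gripper_width: 0.0
[-2.17895607 -0.28245907  1.70750027]
```

```bash
python3 -m jog '0 0 0 5 0 -10 0; 0 0 0 10 0 -35 0; 0 0 0 15 0 -75 0; 0 0 0 40 0 -115 0; 0 0 0 60 0 -130 0;0 0 0 80 0 -130 0;0 0 0 80 0 -130 0' && python3 -c "
from h import *
c=manip.camera('wrist');cv2.imwrite('pics/w2.png',c['frame'][:,:,::-1])
c=manip.camera('top');cv2.imwrite('pics/t2.png',cv2.resize(c['frame'][130:250,290:460,::-1],None,fx=4,fy=4))"
```

```text
clock: 5.22
tool_pos: [0.4693, -0.0819, 0.2161]
ee_rot: [[-0.994, 0.105, 0.002], [0.105, 0.994, -0.0], [-0.002, -0.0, -1.0]]
force: [-0.3, -0.4, 1.0]
gripper_width: -0.0
```

View pics/w2.png

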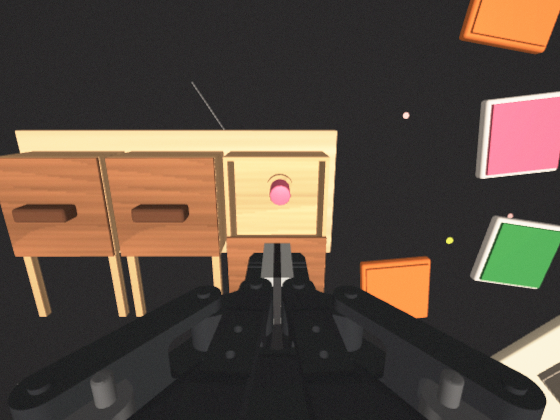

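View pics/t2.png

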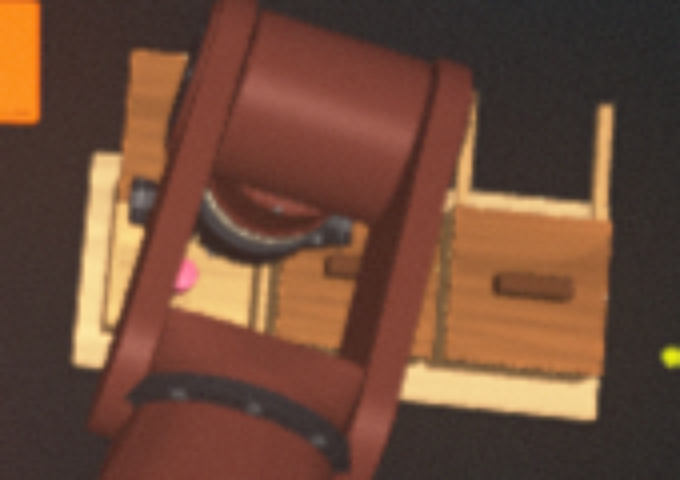

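The wrist view shows the left lid open and the pink stamp standing inside at about (280,193). I measure its top disc, cross-checking with the side camera.

Run:
```python
from h import *
s=manip.sense();c=manip.camera("wrist");T=toolT(s)@c["mount"]
def b(p):
    d=p-mid;return [round(float(v)*1e3,1) for v in (d@bx,d@by)]
f=c["frame"];h=cv2.cvtColor(f,cv2.COLOR_RGB2HSV)
m=(h[...,0]>155)&(h[...,0]<179)&(h[...,1]>90)&(h[...,2]>100)
for mm,st,ce in comps(m,100):
  print(st,ce,b(ray(c,ce,.058,T)),b(ray(c,ce,.05,T)))
  if st[4]>2000: print("pad",ray(c,ce,.016,T))
print(f[180:208,280].tolist())
cv2.imwrite("pics/w2c.png",cv2.resize(f[140:250,215:340,::-1],None,fx=5,fy=5))
c=manip.camera("side");f=c["frame"];h=cv2.cvtColor(f,cv2.COLOR_RGB2HSV)
m=(h[...,0]>155)&(h[...,0]<179)&(h[...,1]>90)&(h[...,2]>100)
for mm,st,ce in comps(m,10):print("side",st,ce,b(ray(c,ce,.056)),ray(c,ce,.016))
cv2.imwrite("pics/s2c.png",cv2.resize(f[180:360,240:460,::-1],None,fx=3,fy=3))
```

```text
[ 487   96   73   78 4901] [524.42175066 135.04815344] [-67.0, 348.6] [-66.5, 355.1]
pad [0.44831581 0.19469492 0.016     ]
[270 179  20  25 297] [279.37037037 191.65993266] [-10.7, 112.2] [-8.6, 112.3]
[[155, 70, 82], [157, 72, 84], [158, 72, 86], [162, 73, 87], [226, 109, 127], [254, 165, 190], [255, 185, 209], [255, 186, 209], [255, 182, 207], [255, 178, 202], [255, 176, 201], [255, 173, 197], [255, 171, 195], [255, 166, 191], [255, 161, 186], [255, 162, 186], [255, 160, 185], [255, 156, 182], [254, 156, 182], [254, 155, 178], [254, 151, 177], [254, 150, 174], [254, 147, 173], [254, 157, 167], [252, 195, 158], [252, 225, 158], [252, 223, 157], [252, 223, 156]]
side [180  41   3  11  15] [181.13333333  46.4       ] [80.7, 2639.1] [0.88146963 2.62039391 0.016     ]
side [406 195  25  21 387] [418.63565891 205.63049096] [310.7, 263.5] [0.86080462 0.09400488 0.016     ]
side [258 212  38  20 462] [276.30735931 220.87878788] [-86.0, 321.6] [0.44952606 0.19913886 0.016     ]
side [404 227  23   9 107] [414.74766355 232.01869159] [223.6, 145.5] [ 0.756035   -0.02059279  0.016     ]
side [333 254   8  14  97] [336.10309278 260.26804124] [-16.4, 99.8] [ 0.49830913 -0.04209603  0.016     ]
```

View pics/w2c.png

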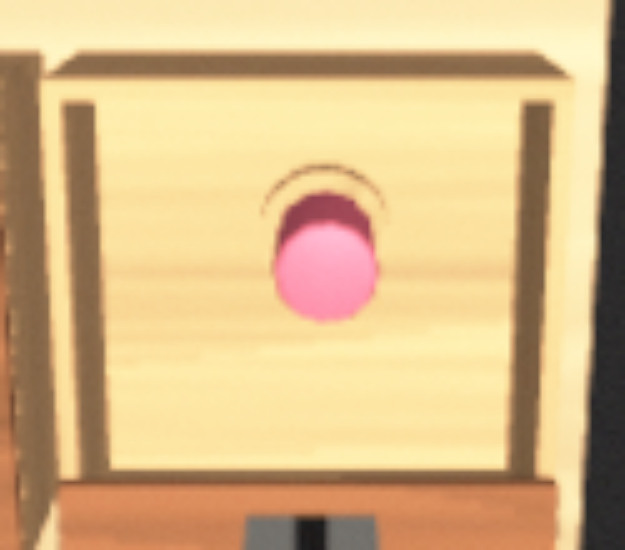

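View pics/s2c.png

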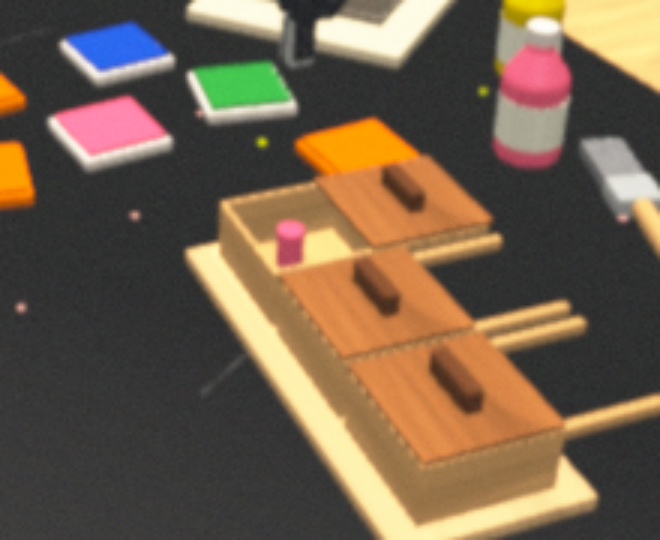

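Wrist crop: the top disc is centred at (280.4,194.2), and its foot faces no wall. In the side crop the disc is at (337,256.7).

Run:
```python
from h import *
s=manip.sense();c=manip.camera("wrist");T=toolT(s)@c["mount"]
p=ray(c,(280.2,194),.058,T);c2=manip.camera("side");q=ray(c2,(337,256.5),.058)
for v in(p,q):print(v,(v-mid)@bx,(v-mid)@by)
print("rim",[(x-mid)@by for x in(ray(c,(224.5,155.5),.062,T),ray(c,(329,155.5),.062,T))])
plan([p[0],p[1],.1])
```

```text
[ 0.47593118 -0.07951816  0.058     ] -0.00822633700772511 0.11304109361227285
[ 0.47476695 -0.08180258  0.058     ] -0.009145479555655209 0.1106475210418038
rim [np.float64(0.05884053809184089), np.float64(0.16017874176110714)]
turn deg [ 0.   -0.01 -0.01] shift mm [ -4.9   3.2 115.1] target [ 0.4759 -0.0795  0.1   ] t 5.525
```

```bash
python3 -m jog '0 0 0 -4 2 0 46; 0 0 0 -4 2 0 46; 0 0 0 -4 2 30 46; 0 0 0 -4 2 70 46; 0 0 0 -4 2 100 46; 0 0 0 -4 2 115 46; 0 0 0 -4 2 115 46'
python3 - <<'E'
from h import *
plan([.4755,-.0805,.037])
c=manip.camera('wrist');cv2.imwrite('pics/w3.png',c['frame'][:,:,::-1])
c=manip.camera('side');cv2.imwrite('pics/s3.png',cv2.resize(c['frame'][180:360,240:460,::-1],None,fx=3,fy=3))
E
```

```text
clock: 6.4
tool_pos: [0.4738, -0.0803, 0.0994]
ee_rot: [[-0.995, 0.105, -0.002], [0.105, 0.995, 0.001], [0.002, 0.0, -1.0]]
force: [-0.2, 0.3, -0.4]
gripper_width: 0.0459
turn deg [ 0.03 -0.14 -0.01] shift mm [-1.8 -0.  62.4] target [ 0.4755 -0.0805  0.037 ] t 6.4
```

View pics/w3.png

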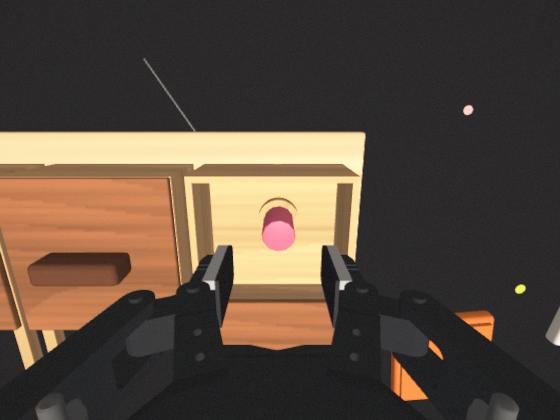

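View pics/s3.png

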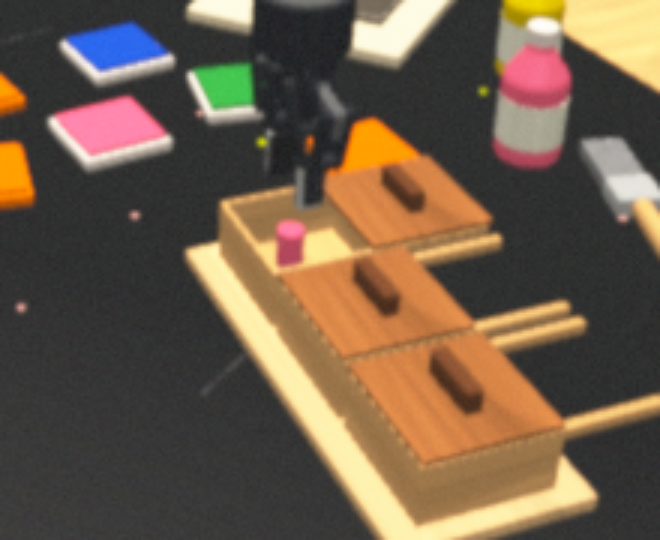

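The stamp (disc at 279,236) lies midway between the fingertips (≈ 222 and 334), which clear the box walls. One x check, then I descend.

Run:
```python
from h import *
s=manip.sense();c=manip.camera("wrist");T=toolT(s)@c["mount"]
f=c["frame"];m=(f[...,0]>180)&(f[...,2]<150)&(f[...,2].astype(int)-f[...,1]>20)
for mm,st,ce in comps(m,150):print(st,ce)
print(ray(c,(279,235),.058,T),s["tool_pos"])
```

```text
[ 0.47811217 -0.08002923  0.058     ] [ 0.47554236 -0.08086137  0.10138338]
```

```bash
python3 -m jog '0 0 0 -1 0 12 46; 0 0 0 -1 0 28 46; 0 0 0 -1 0 44 46; 0 0 0 -1 0 56 46; 0 0 0 -1 0 63 46; 0 0 0 -1 0 63 46'
python3 - <<'E'
from h import *
c=manip.camera('wrist');cv2.imwrite('pics/w4.png',c['frame'][:,:,::-1])
E
```

```text
clock: 7.3
tool_pos: [0.4749, -0.0805, 0.0365]
ee_rot: [[-0.995, 0.105, -0.001], [0.105, 0.995, 0.0], [0.002, 0.0, -1.0]]
force: [-0.4, -0.4, 0.4]
gripper_width: 0.0461
```

View pics/w4.png

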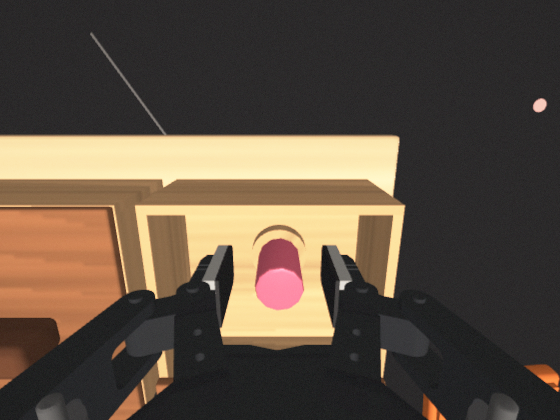

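The stamp is between the fingers with no contact. I raise a touch (the pads swing forward when closing) and close.

```bash
python3 -m jog '0 0 0 0 0 -3 40; 0 0 0 0 0 -3 15; 0 0 0 0 0 -3 15; 0 0 0 0 0 -3 15; 0 0 0 0 0 -3 15; 0 0 0 0 0 -3 15' 40
python3 - <<'E'
from h import *
c=manip.camera('wrist');cv2.imwrite('pics/w5.png',c['frame'][:,:,::-1])
E
```

```text
clock: 8.1
tool_pos: [0.4765, -0.0809, 0.0414]
ee_rot: [[-0.995, 0.105, 0.002], [0.105, 0.995, -0.001], [-0.002, -0.0, -1.0]]
force: [-1.6, 1.3, 5.3]
gripper_width: 0.0208
```

View pics/w5.png

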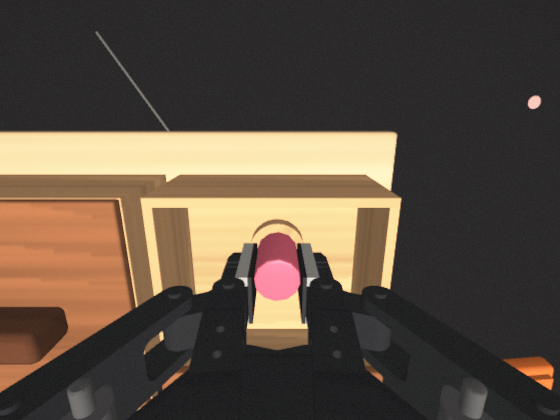

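The stamp is gripped (opening 20.8 mm). I lift straight up.

```bash
python3 -m jog '0 0 0 0 0 -5 15; 0 0 0 0 0 -15 15; 0 0 0 0 0 -35 15; 0 0 0 0 0 -60 15; 0 0 0 0 0 -85 15; 0 0 0 0 0 -100 15; 0 0 0 0 0 -100 15; 0 0 0 0 0 -100 15'
python3 - <<'E'
from h import *
c=manip.camera('wrist');cv2.imwrite('pics/w6.png',c['frame'][:,:,::-1])
c=manip.camera('side');cv2.imwrite('pics/s6.png',cv2.resize(c['frame'][150:330,240:460,::-1],None,fx=3,fy=3))
plan([.447,.199,.14])
E
```

```text
clock: 9.15
tool_pos: [0.4747, -0.0804, 0.1394]
ee_rot: [[-0.995, 0.105, -0.002], [0.105, 0.995, 0.001], [0.002, 0.0, -1.0]]
force: [0.1, 0.3, -0.4]
gripper_width: 0.0206
turn deg [ 0.03 -0.15 -0.01] shift mm [ 56.5 274.9  -0.7] target [0.447 0.199 0.14 ] t 9.25
```

View pics/w6.png

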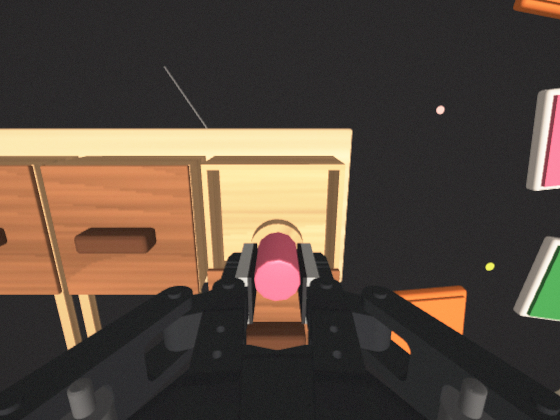

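View pics/s6.png

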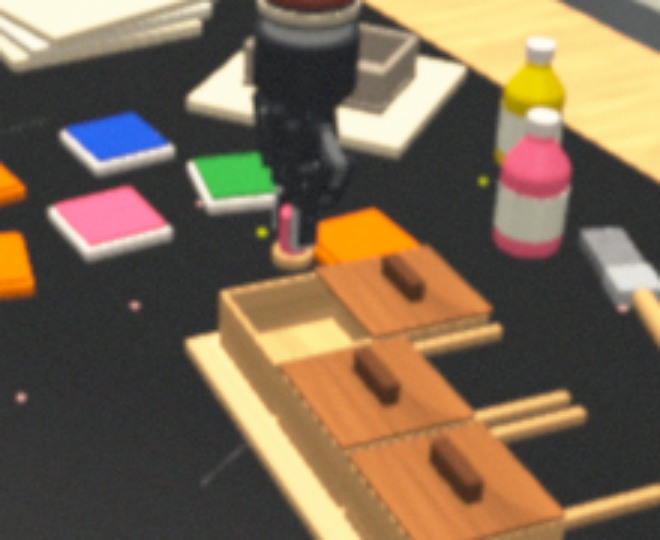

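The stamp is held upright, clear of the box (side crop at 295,240). Now I carry it to the pad.

```bash
python3 -m jog '0 0 0 3 15 0 15; 0 0 0 11 55 0 15; 0 0 0 20 100 0 15; 0 0 0 30 145 0 15; 0 0 0 39 190 0 15; 0 0 0 47 230 0 15; 0 0 0 53 260 0 15; 0 0 0 56 275 0 15' && python3 -m jog '0 0 0 0 0 0 15; 0 0 0 0 0 0 15;0 0 0 0 0 15 15; 0 0 0 0 0 35 15; 0 0 0 0 0 55 15; 0 0 0 0 0 70 15; 0 0 0 0 0 80 15; 0 0 0 0 0 80 15'
python3 - <<'E'
from h import *
plan([.448,.199,.0414])
c=manip.camera('wrist');cv2.imwrite('pics/w7.png',c['frame'][:,:,::-1])
c=manip.camera('side');cv2.imwrite('pics/s7.png',cv2.resize(c['frame'][150:290,190:370,::-1],None,fx=4,fy=4))
E
```

```text
clock: 10.25
tool_pos: [0.4474, 0.2006, 0.1398]
ee_rot: [[-0.995, 0.102, -0.001], [0.102, 0.995, -0.0], [0.001, -0.0, -1.0]]
force: [-0.5, 0.1, -0.2]
gripper_width: 0.0208
clock: 11.25
tool_pos: [0.4479, 0.1983, 0.0593]
ee_rot: [[-0.994, 0.105, -0.002], [0.105, 0.994, -0.001], [0.002, -0.001, -1.0]]
force: [-0.2, -0.6, 0.1]
gripper_width: 0.0208
turn deg [-0.04 -0.11 -0.03] shift mm [-0.1  0.7 17.9] target [0.448  0.199  0.0414] t 11.25
```

View pics/w7.png

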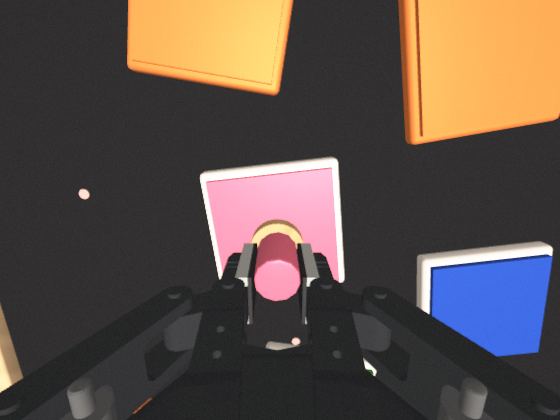

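View pics/s7.png

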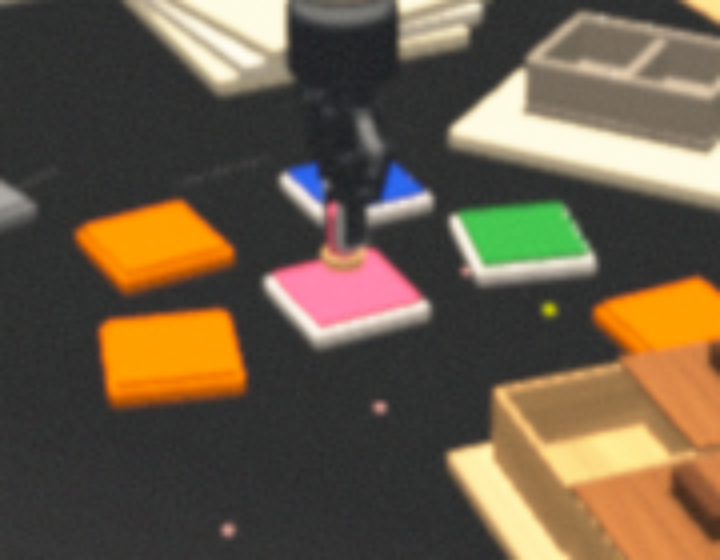

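The stamp is above the pad and upright (pad felt spans about 205–345 px in the wrist view). I lower it gently and watch the force.

```bash
python3 -m jog '0 0 0 0 0 4 15; 0 0 0 0 0 8 15; 0 0 0 0 0 12 15; 0 0 0 0 0 15 15; 0 0 0 0 0 17 15; 0 0 0 0 0 17 15' && python3 -m jog '0 0 0 0 0 1 15; 0 0 0 0 0 2 15; 0 0 0 0 0 2 15'
```

```text
clock: 12.1
tool_pos: [0.4484, 0.1986, 0.0431]
ee_rot: [[-0.995, 0.105, -0.0], [0.105, 0.995, -0.0], [0.0, -0.0, -1.0]]
force: [-0.8, 0.1, -0.2]
gripper_width: 0.0204
clock: 12.48
tool_pos: [0.4487, 0.1987, 0.0414]
ee_rot: [[-0.995, 0.105, 0.0], [0.105, 0.995, 0.0], [-0.0, 0.0, -1.0]]
force: [-0.7, -0.2, 0.4]
gripper_width: 0.0208
```

```bash
python3 -m jog '0 0 0 0 0 1 15; 0 0 0 0 0 1 15' && python3 -m jog '0 0 0 0 0 1 15; 0 0 0 0 0 1 15'
python3 - <<'E'
from h import *
c=manip.camera('wrist');cv2.imwrite('pics/w8.png',c['frame'][:,:,::-1])
c=manip.camera('side');cv2.imwrite('pics/s8.png',cv2.resize(c['frame'][170:270,220:340,::-1],None,fx=6,fy=6))
E
```

```text
clock: 12.72
tool_pos: [0.4488, 0.1988, 0.0414]
ee_rot: [[-0.995, 0.105, -0.0], [0.105, 0.995, -0.0], [0.0, -0.0, -1.0]]
force: [-3.2, -0.9, 7.7]
gripper_width: 0.0206
clock: 12.98
tool_pos: [0.4488, 0.1988, 0.0413]
ee_rot: [[-0.995, 0.104, -0.001], [0.104, 0.995, -0.0], [0.001, -0.001, -1.0]]
force: [-4.7, -1.2, 14.0]
gripper_width: 0.0204
```

View pics/s8.png

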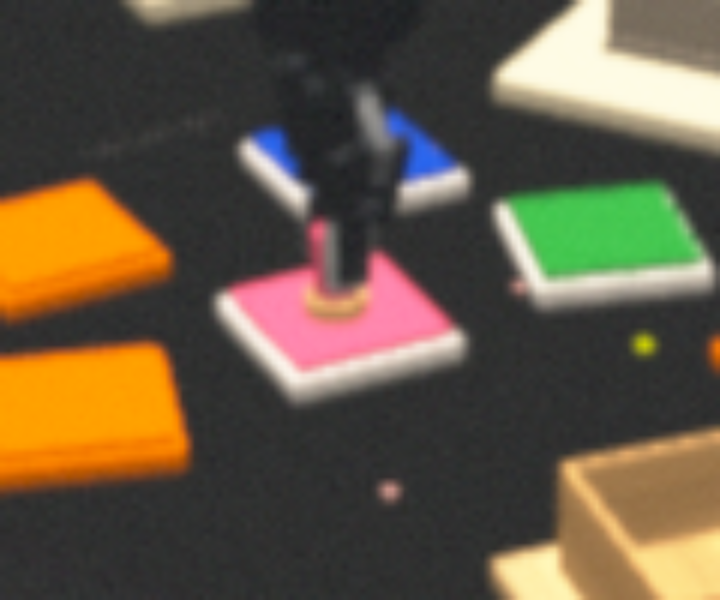

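View pics/w8.png

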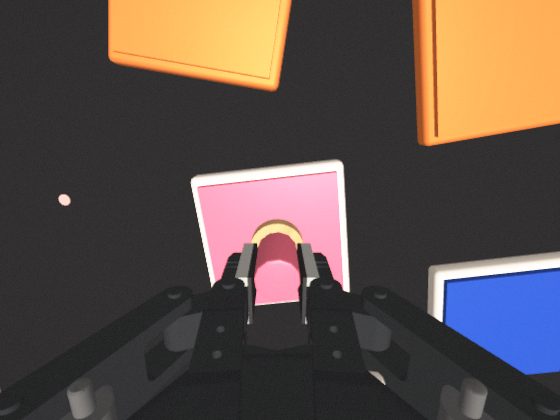

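The force rises to 14 N, so the foot is seated near the pad's middle. I unload the 2 mm, open, then retreat straight up.

```bash
python3 -m jog '0 0 0 0 0 -1 15; 0 0 0 0 0 -2 15; 0 0 0 0 0 -2 15; 0 0 0 0 0 -2 30; 0 0 0 0 0 -2 50; 0 0 0 0 0 -2 50; 0 0 0 0 0 -2 50; 0 0 0 0 0 -2 50' && python3 -m jog '0 0 0 0 0 -5 50; 0 0 0 0 0 -20 50; 0 0 0 0 0 -45 50; 0 0 0 0 0 -75 50; 0 0 0 0 0 -110 50; 0 0 0 0 0 -130 50; 0 0 0 0 0 -130 50; 0 0 0 0 0 -130 50'
python3 - <<'E'
from h import *
s=manip.sense()
c=manip.camera('wrist');cv2.imwrite('pics/w9.png',c['frame'][:,:,::-1])
c=manip.camera('side');cv2.imwrite('pics/s9.png',cv2.resize(c['frame'][170:270,220:340,::-1],None,fx=6,fy=6))
E
```

```text
clock: 14.08
tool_pos: [0.4486, 0.1987, 0.0413]
ee_rot: [[-0.995, 0.105, -0.0], [0.105, 0.995, -0.0], [0.0, -0.0, -1.0]]
force: [-0.2, -0.2, -0.6]
gripper_width: 0.05
clock: 15.08
tool_pos: [0.4481, 0.1985, 0.1709]
ee_rot: [[-0.995, 0.105, -0.001], [0.105, 0.995, -0.0], [0.001, -0.0, -1.0]]
force: [0.3, -0.3, 0.2]
gripper_width: 0.0501
```

View pics/s9.png

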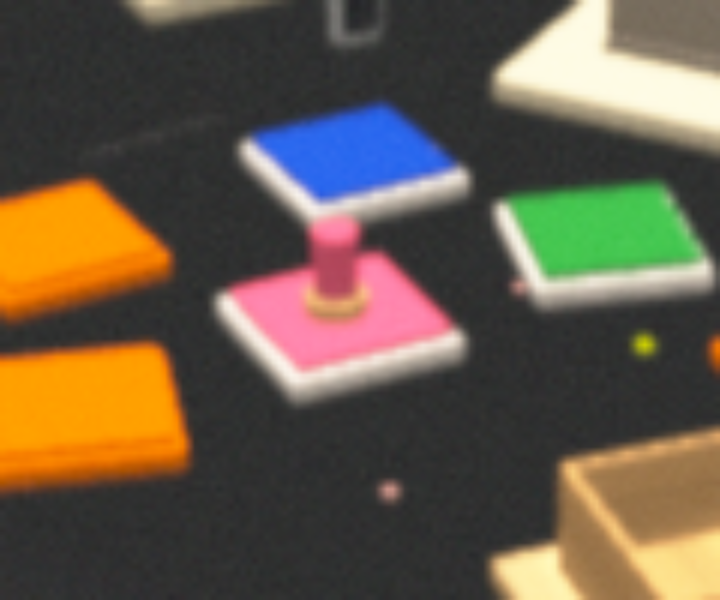

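View pics/w9.png

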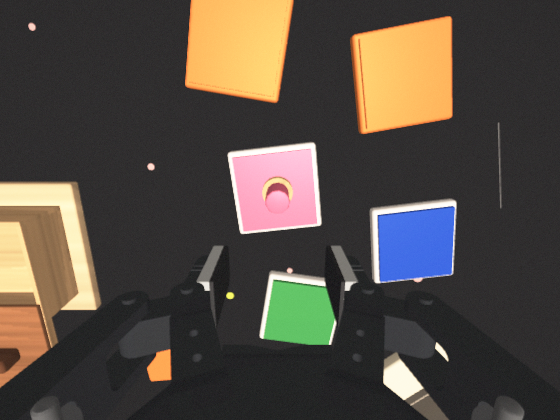

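The stamp stands upright alone. Its foot is at about (278,193) against a felt centre of about (276,188) in the wrist view, only a few mm off, and the gripper is well clear.

```bash
python3 -c "
from h import *
print(manip.hand_in(),manip.sense()['clock'])"
```

```text
the job is handed in; nothing more can be done
the job is handed in; nothing more can be done
```

The pink stamp is standing upright on the pink pad, and I handed the job in at about 15 s of the 61 s allowed. The hand-in gives no verdict, so this rests on my own checks.

- **Finding it:** I pushed the left lid (board +y) open about 82 mm by its bar. The pink stamp was in that first box, so the other two stayed shut.
- **Moving it:** I gripped the stamp at 40 N, lifted it about 100 mm and carried it to the pad. I lowered it in small steps until I felt contact, pressing to 14 N, then unloaded, opened the fingers and retreated straight up.
- **Last checks:** In the side and wrist views the stamp stands upright by itself, a few mm from the middle of the felt. The gripper is about 130 mm above where it let go, and the wrist force is near zero.
- **Disagreements:** The cameras agreed to about 1–5 mm. The wrist camera put the pad 4 mm lower in y than the top and side cameras did, and the top camera's first estimate of the lid bars was about 3 mm off in x. All of this is well within the ±28 mm allowed.

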